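# Feed a specimen carrier and hold it flush on the tilted shadowing stage

### The job

Press the dispenser's side paddle all the way down to its stop so that it feeds one specimen carrier out of the mouth, and draw that carrier out. Lay the carrier flat on the sloping face of the tilting stage, glass side up, lengthways along the slope with its lower end against the small toe ledge, and press it gently onto the adhesive films. Finish while still holding it there, gripped and flush under a light steady push, and leave the things round about where they are.

Things in the scene. Friction and masses are not known exactly. Their poses are not given: they have to be found in the camera images.
- dispenser: carrier dispenser, fixed: white magazine 104 x 44 x 80 mm, dark lid (knob to 90 mm), black base plate 150 x 112 x 10 mm. Origin at worktop level under the middle of the feed channel; +x from the mouth into the magazine, +y towards the paddle's side, z up. The paddle (28 mm wide) lies along the magazine's +y side, hinged at the rear.
- mouth (a point): centre of the lower edge of the dispenser's mouth slot (axes as the dispenser), 34 mm above the worktop. Slot 28 mm wide, 8 mm high. A support tongue, 14 mm wide, top level with this point, reaches 62 mm out along -x; beside it is free down to the base plate. A fed carrier keeps 20 mm in the slot: draw it straight out (-x) by 25 mm or more before lifting.
- paddle_pad (a point): middle of the top of the red pad (34 x 30 mm) at the free end of the dispenser's paddle, where to press; it moves with the paddle: about 58 mm above the worktop at rest, 34 mm at the stop (and 6 mm further to the mouth side); about 82 mm from the hinge.
- paddle (a joint): paddle angle in rad: 0 at rest (up), 0.30 at its stop (down). Sprung: about 3 N at the pad starts it, about 10 N holds it at the stop, and it comes back up when let go. The feed follows the angle (about 59 mm of carrier travel at the stop); the carrier stays out when the paddle returns. Press at no more than about 0.05 m/s.
- carrier: specimen carrier, blue plate 76 x 26 x 6 mm, about 35 g, glass window in a dark frame on top, alike end for end. Origin at the centre of its underside; x along its length (as fed, +x into the magazine), z up through the glass. Starts inside the magazine, front edge 3 mm behind the mouth. Once fed, grip it across its width 27 mm in front of the mouth, fingertips just below its underside.
- stage: tilting stage fixed to the worktop: dark base plate 110 x 70 x 10 mm, two aluminium cheeks with a black clamp knob (all below 53 mm, and within 25 mm of the middle), and between them a tilting bar. Origin under the trunnion axis at worktop level; x towards the high end of the slope, y along the tilt axis, z up; trunnion 34 mm up.
- seat (a point): point on the stage's sloping face under the centre of a seated carrier; x up the slope, y across, z out of the face. Face x = -38 to +29 mm from here, only 18 mm wide, so fingers on the 26 mm wide carrier pass down either side. Two black adhesive films in it. Toe ledge at the low end: x = -38 mm, 3 mm high. Face 40 mm above the trunnion axis.
- stage_table (a joint): slope of the stage face in rad, clamped by friction at some angle between 0.26 and 0.52 (0 would be level); the face leans towards the -x side of the stage. A light push does not move it.
- slides_box: bystander: small white carton 59 x 81 x 33 mm, origin under its middle
- blue_vial: bystander: glass vial with blue cap, 24 mm diameter, 60 mm high, origin under its middle
- black_vial: bystander: glass vial with black cap, 24 mm diameter, 60 mm high, origin under its middle
- tape_roll: bystander: roll of tape lying flat, 85 mm diameter, 19 mm high, origin under its middle
- stub_case: bystander: closed cream box 65 x 85 x 29 mm, origin under its middle
- pliers: bystander: blue-handled pliers lying flat, 168 mm long, 12 mm high, origin under the middle
- screwdriver: bystander: red-handled screwdriver lying down, 177 mm long, 29 mm high, origin under the middle

How it is judged:
On the way, in this order (a step that is already met when the one before it is completed fails the run):
1. the paddle is pressed down to its stop (value of joint paddle above 0.275 rad), for 0.1 s.
2. the fed carrier is held by the fingers, clear above the dispenser's tongue (height (world z) of carrier above 0.055 m and contact force between the fingers and carrier above 1 N and contact force between carrier and dispenser below 0.05 N), for 0.2 s.
At the end, for the whole second after the job is handed in: The carrier, glass up and still gripped, lies flush on the stage's sloping face (within 0.05 rad and 2 mm), straight along the slope (0.08 rad), its lower end within 4 mm of the toe ledge and within 5 mm of the middle across, pressed with 1.5 to 20 N and at rest (angle between the z axis of carrier and the z axis of seat, either way round below 0.05 rad and angle between carrier's own z axis and vertical below 1 rad and angle between the x axis of carrier and the x axis of seat, either way round below 0.08 rad and z of carrier in the frame of seat between -0.002 and 0.002 m and x of carrier in the frame of seat between -0.003 and 0.004 m and y of carrier in the frame of seat between -0.005 and 0.005 m and contact force between carrier and stage between 1.5 and 20 N and contact force between the fingers and carrier above 2 N and linear speed of carrier below 0.01 m/s); the arm keeps its last pose, push and grip.
It fails at once if the stage or carrier is pressed harder than a gentle push (over 40 N) (contact force between carrier and stage above 40 N).
It fails at once if a bystander is moved by more than 2 cm (distance of any of slides_box, blue_vial, black_vial, tape_roll, stub_case, pliers, screwdriver from where it was at the start of the episode above 0.02 m).
It also fails if it takes over 54 s, if anything falls off the work surface, if the arm or the gripper's body presses on something with over 40 N, if the wrist force passes 120 N, or if a joint passes its speed limit or range.

### The arm

A 7-joint arm with a two-finger parallel gripper is mounted at the origin on a cart in front of the work surface, level with it; the furniture and walls round the work are solid. World frame = base frame: x ahead of the robot, y to its left, z up, the work surface at z = 0. Lengths are in m, angles in rad, forces in N, time in s.
With the tool pointing down it reaches from about 0.4 to 0.85 m from the base axis. Payload 4.5 kg.
Tool frame: the origin (TCP) lies at the very end of the fingers, on their centre line; the grasp point (between the pads) lies 19 mm behind it; z points along the fingers, y is the line along which they close (so a half turn about z gives the same grasp; the last joint's range is limited). The gripper opens to 88 mm and grips with 3 to 60 N. Pads are 18 mm wide; open, the fingers measure 123 mm over their backs; the gripper's body (75 mm by 187 mm) begins 45 mm behind the grasp point.
Start: joints at [1.331, 0.689, -0.195, 1.565, 0.157, 0.902, -0.215], TCP at [0.169, -0.602, 0.239] pointing down, gripper open.
Joint ranges: [-3.01, 3.01], [-0.46, 2.08], [-1.47, 1.51], [0.13, 2.56], [-1, 4.14], [0.04, 2.09], [-2.66, 2.66]. Speed limits (rad/s): [2.57, 2.57, 3.14, 3.14, 3.14, 3.14, 3.14].

### API

Orientations are given as a unit quaternion [x, y, z, w].
In Python, from plant import r, optics gives the robot as it stands.
- The arm moves only by the tool servo_tool, never from a script. Its arguments are lists of equal length, an entry for each row: "translation": the shift along the tool's x, y, z in m, a list of three; "turn": the turn, a rotation vector about the tool's x, y, z in rad, a list of three. In form: {"translation": [[dx, dy, dz], ...], "turn": [[rx, ry, rz], ...]}. A call has 1 to 10 rows; each row shifts and turns the commanded pose from where the row before left it, along the tool's axes as they then stand; what a row does not reach is not made up. A row lasts 1/8 s, in which the tool goes at most 62.5 mm and 10.7 degrees, less where a joint would pass 70% of its speed; a pose out of reach is approached as far as the arm can. A call is refused whole if a number of a shift passes 0.0625 or a number of a turn 0.188, either way. A call with a gripper value outside its range is refused whole. "grip" is the opening, from 0 (shut) to 1 (fully open), set as the call begins (left out, the last holds). The fingers move at their own pace and stop on an object; "grip_force" is the grip in N (left out, the last holds). Time passes only in rows, so rows that do not move let the fingers close. It gives the time, the measured TCP pose, the force, the opening and the grip force at its end, in the units of the state.
- r.get_state(): the state, without advancing time (a new reading comes with each control period).
- optics.snapshot(name): name is "side" or "top" or "wrist"; returns a dict with "img" (480x640x3 uint8, red, green, blue), "z_map" (480x640 float32, m along the optical axis (not along the pixel's ray), 0 where there is no reading), "mtx" (3x3 intrinsics, pixels), "R" (3x3) and "t" (3): a world point X has camera coordinates R X + t. Camera axes: x right, y down, z forward; pixel columns grow to the right and rows downward; lengths in m; the calibration is good to about 2 mm. A picture is of the moment at which its call begins.
- r.finish_job(): hands the job in; it is judged then, once.
The state is a dict: "clock": time; "q": joint angles; "qd": joint speeds; "joint_torque": joint torques, N m; "tool_pos": TCP position; "eef_rot": TCP orientation; "contact_force": force on the tool from outside, world axes, zero at the start; "moment": the same for the moment, N m; "opening": opening from 0.0 (shut) to 1.0 (fully open); "finger_force": force on a finger pad.
Only numpy, scipy, OpenCV 4.12 (cv2) and the standard library are available. Lean on these libraries where they do the work, as an engineer would, in place of code of your own. Each camera call takes 0.05 s, during which the arm holds its last target. There are 200 camera calls.

## Working session

There is one attempt and no reset: what is moved stays moved. The work goes in short steps, Python scripts to look and compute and a tool call to move; the robot and the scene stay as the last step left them, time stands still between calls to the robot, and variables do not carry over. Pictures are saved under pics/ and viewed, at most 10 in all, crops included, and the job is handed in when it is done.

Besides the shell and the picture viewer there is one more tool, called by a JSON object that holds its "name" and its "arguments", one argument or row to a line. servo_tool: Moves the arm, as the interface text tells. Its arguments: {"type":"object","properties":{"translation":{"type":"array"},"turn":{"type":"array"},"grip":{"type":"number"},"grip_force":{"type":"number"}},"required":["translation","turn"]}

```bash
mkdir -p pics; cat > h.py <<'E'
import numpy as np, cv2
from plant import r, optics
def snap(n,f=None):
    s=optics.snapshot(n)
    if f: cv2.imwrite('pics/'+f,s['img'][:,:,::-1])
    return s
def world(s,u,v,z=None):
    K,R,t=s['mtx'],s['R'],s['t']
    d=R.T@np.linalg.solve(K,np.array([u,v,1.])); c=-R.T@t
    if z is None: return c+d*s['z_map'][int(v),int(u)]
    return c+d*(z-c[2])/d[2]
def cloud(s):
    Z=s['z_map']; v,u=np.mgrid[:480,:640]
    P=np.stack([u,v,np.ones_like(u)],-1)@np.linalg.inv(s['mtx']).T*Z[...,None]
    return (P-s['t'])@s['R']
E
python3 - <<'E'
from h import *
for n in('top','side'):
    s=snap(n,n+'1.png'); np.savez(n+'1.npz',**s); print(n,s['mtx'].tolist(),(-s['R'].T@s['t']).round(3),s['R'].round(2).tolist(),(s['z_map']>0).mean())
print(r.get_state())
E
```

```text
top [[472.4946186805912, 0.0, 320.4232921781609], [0.0, 472.4946186805912, 245.64017128193015], [0.0, 0.0, 1.0]] [0.444 0.033 1.272] [[-0.02, -1.0, 0.02], [-1.0, 0.02, -0.1], [0.1, -0.02, -1.0]] 0.9960807291666667
side [[456.78338405306374, 0.0, 316.7131818563109], [0.0, 456.78338405306374, 240.63123044530167], [0.0, 0.0, 1.0]] [ 0.404 -1.179  0.69 ] [[0.99, -0.11, -0.01], [-0.06, -0.45, -0.89], [0.1, 0.89, -0.45]] 0.895400390625
{'clock': 0.1, 'q': array([ 1.33079286,  0.68990057, -0.19449954,  1.56624317,  0.15732267,
        0.90251733, -0.21510122]), 'qd': array([ 0.00224748, -0.00123208, -0.00022447, -0.00293453,  0.00112396,
        0.00135101, -0.00122666]), 'joint_torque': array([-3.06526308e-03, -5.28504217e+01, -1.27166592e+00, -1.53838366e+01,
       -5.26105938e-02,  2.01822018e-03,  5.32391437e-05]), 'tool_pos': array([ 0.16878143, -0.60118097,  0.2379886 ]), 'eef_rot': array([ 9.90638207e-01,  1.36510949e-01, -1.90991222e-04, -8.16259703e-04]), 'contact_force': array([-0.2046289 , -0.23821601, -0.56044806]), 'moment': array([-0.00859989,  0.03902587,  0.02735457]), 'finger_force': 0.0, 'opening': 0.9966240883043266}
```

View pics/top1.png

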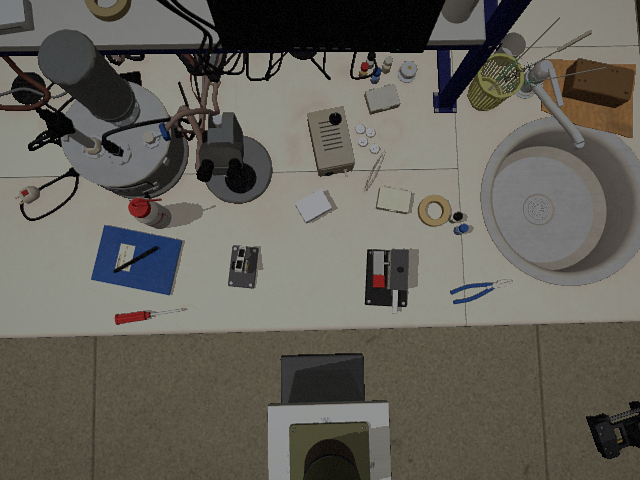

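View pics/side1.png

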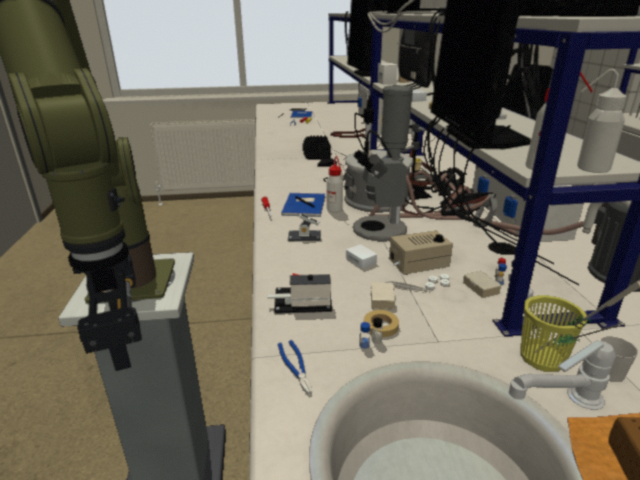

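Top: the dispenser is at about (390,275) with its red pad at (378,281) and its tongue at (397,305), facing the robot. The stage is at about (243,265). I'll enlarge both and get depth data.

```bash
python3 - <<'E'
from h import *
s=dict(np.load('top1.npz')); W=cloud(s); im=s['img']
a=im[235:320,205:290]; b=im[235:320,350:435]
cv2.imwrite('pics/c1.png',cv2.resize(np.hstack([a,b]),None,fx=4.7,fy=4.7,interpolation=cv2.INTER_CUBIC)[:,:,::-1])
hsv=cv2.cvtColor(im,cv2.COLOR_RGB2HSV)
red=((hsv[...,0]<8)|(hsv[...,0]>172))&(hsv[...,1]>150)&(hsv[...,2]>80); red[:,:350]=0;red[:250]=0;red[320:]=0;red[:,435:]=0
v,u=np.nonzero(red); print('pad px',u.mean(),v.mean(),u.min(),u.max(),v.min(),v.max(), W[red].mean(0).round(4),world(s,u.mean(),v.mean(),.058).round(4))
print(cv2.minAreaRect(np.c_[u,v].astype(np.float32)))
for nm,(u0,u1) in dict(stage=(225,265),disp=(362,420)).items():
    print(nm)
    for vv in range(242,314,3): print(vv,(W[vv,u0:u1:2,2]*1000).round().astype(int).tolist())
E
```

```text
pad px 378.3829787234043 280.6241134751773 373 384 275 287 [ 0.4678 -0.1356  0.0663] [ 0.468  -0.1367  0.058 ]
((378.5, 281.0), (12.0, 11.0), 90.0)
stage
242 [6, -1, 2, 1, 3, -2, 4, 2, -2, 3, 2, -4, -1, -5, 3, 0, 1, 0, 0, -2]
245 [1, 1, 4, 1, 13, 15, 1, 1, 4, -2, -4, -1, -1, -1, -2, -1, 6, 1, 2, 1]
248 [2, -2, -4, 2, 13, 17, 14, 60, 52, 52, 57, 7, 12, 10, 14, 10, 10, -1, 0, 1]
251 [3, -1, 3, 4, 13, 10, 11, 62, 64, 53, 64, 10, 14, 11, 15, 16, 10, 1, -2, 2]
254 [1, 2, 3, 2, 8, 6, 7, 64, 65, 62, 52, 11, 9, 8, 13, 14, 10, -1, 4, 0]
257 [0, -4, -4, 7, 11, 7, 70, 69, 67, 66, 5, 12, 15, 11, 10, 12, 9, -1, -2, -1]
260 [3, -1, 4, 8, 16, 11, 72, 69, 72, 73, 9, 40, 10, 9, 9, 9, 0, -1, 1, 4]
263 [2, -1, -1, 12, 43, 53, 78, 75, 75, 69, 52, 43, 13, 14, 6, 6, 0, 0, -2, 1]
266 [1, -1, 4, 16, 39, 82, 81, 79, 79, 54, 48, 43, 11, 11, 11, 8, 0, 0, -3, -1]
269 [1, -1, 3, 8, 35, 86, 83, 79, 83, 46, 46, 39, 13, 7, 13, 7, 2, 0, 0, 3]
272 [1, -5, 7, 5, 7, 3, 17, 8, 10, 14, 41, 22, 11, 9, 10, 7, 1, 3, 0, 2]
275 [2, -2, 12, 13, 12, 13, 7, 10, 8, 12, 8, 10, 12, 13, 8, 4, 2, 0, 5, 1]
278 [0, 1, 9, 10, 6, 13, 13,
[... 2814 characters left out ...]
1, 11, 29, 34, 37, 13, 11, 13, 10, 13, 1, 2, 2, 0, -2, 0]
296 [-1, 5, 9, 10, 8, 6, 6, 12, 7, 9, 6, 9, 9, 11, 7, 9, 33, 39, 15, 10, 9, 8, 7, 0, -3, 1, 0, 1, 6]
299 [1, -1, 10, 4, 9, 9, 10, 9, 10, 3, 11, 10, 12, 6, 8, 34, 35, 35, 15, 9, 1272, 10, 11, -3, -4, 2, -2, -1, 2]
302 [3, 1, 9, 12, 6, 15, 9, 11, 10, 7, 11, 9, 7, 11, 9, 36, 31, 34, 11, 12, 12, 11, 7, 0, -1, -1, 0, -4, 1]
305 [0, -3, 6, -2, -3, -2, -5, 8, 12, 7, 4, 10, 7, 10, 12, 34, 31, 31, 12, 7, 8, 6, 8, -2, 1, 1, -4, 2, 1]
308 [-2, 4, 2, -3, 2, 1, -3, -2, 2, -1, 1, -4, 0, 4, -2, 36, 35, 32, -1, -1, -3, -2, -2, -3, 2, 1, 2, -2, -3]
311 [0, 0, -2, 1, 0, 1, -1, -1, 0, 6, -2, -4, 2, -3, -3, 32, 35, 34, -4, 5, 0, 3, 1, -2, -2, 6, 5, 0, 0]
```

View pics/c1.png

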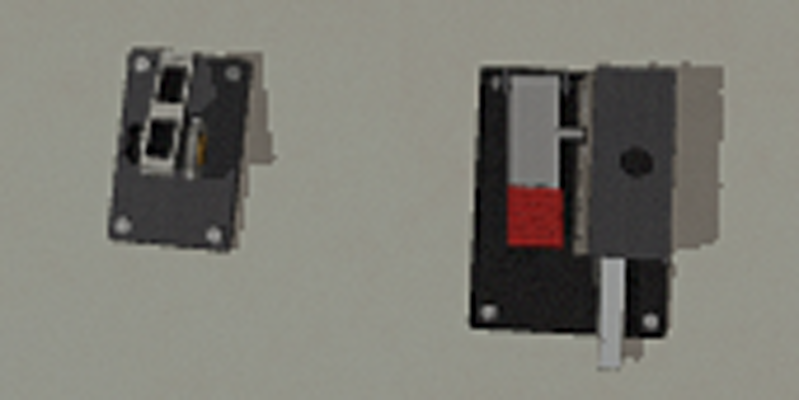

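Stage: the high end is toward the robot (lower in the image), and the low/toe end is on the far side. The dispenser mouth faces the robot, and the pad is to the left (+y). Next are the yaws and plane fits.

```bash
python3 - <<'E'
from h import *
s=dict(np.load('top1.npz')); W=cloud(s); im=s['img'].astype(int); g=im.sum(2)/3
def rect(mask,z,nm):
    n,l,st,_=cv2.connectedComponentsWithStats(mask.astype(np.uint8)); k=1+np.argmax(st[1:,4])
    v,u=np.nonzero(l==k); P=np.array([world(s,a,b,z)[:2] for a,b in zip(u,v)],np.float32)
    c,wh,a=cv2.minAreaRect(P*1000); print(nm,np.round(c,1),np.round(wh,1),round(a,2),st[k,4])
def box(m,u0,u1,v0,v1):
    o=np.zeros((480,640),bool); o[v0:v1,u0:u1]=m[v0:v1,u0:u1]; return o
Z=W[...,2]
rect(box((Z>.07)&(Z<.1),380,425,240,295),.08,'lid')
rect(box((Z>.024)&(Z<.045),388,408,292,320),.034,'tongue')
rect(box((g<75)|(Z>.02),355,412,240,310),.01,'dispplate+')
rect(box((g<95)|(Z>.02),215,270,235,295),.01,'stageplate+')
m=box((Z>.055)&(Z<.095),225,262,240,275); P=W[m]
for _ in range(3):
    A=np.c_[P[:,:2],np.ones(len(P))]; c=np.linalg.lstsq(A,P[:,2],rcond=None)[0]; e=P[:,2]-A@c; P=P[abs(e)<.006]
print('slope',c,np.degrees(np.arctan(np.hypot(*c[:2]))),len(P),P.mean(0),P.min(0),P.max(0), np.degrees(np.arctan2(c[1],c[0])))
c2=np.cov(P[:,:2].T); w,v=np.linalg.eigh(c2); print(np.degrees(np.arctan2(v[1,1],v[0,1])))
E
```

```text
lid [ 495.4 -187.3] [ 44.  103.7] 85.51 711
tongue [ 411.9 -180.3] [13.1 52. ] 87.78 119
dispplate+ [ 475.7 -165.4] [113.2 163.1] 84.86 2377
stageplate+ [515.7 216.4] [ 71.3 110.5] 82.57 1084
slope [-0.4672099   0.04654113  0.30920114] 25.15110103937214 169 [0.53164622 0.21526041 0.07086649] [0.50208763 0.20342898 0.05528321] [0.56534931 0.22646157 0.08711092] 174.31124601037385
173.58891715088777
```

{"name": "servo_tool", "arguments": {
  "translation": [
    [0.0413,-0.0367,0],
    [0.0413,-0.0367,0],
    [0.0413,-0.0367,0],
    [0.0413,-0.0367,0],
    [0.0413,-0.0367,0],
    [0.0413,-0.0367,0],
    [0.0413,-0.0367,0],
    [0.0413,-0.0367,0],
    [0.0413,-0.0367,0],
    [0.0413,-0.0367,0]
  ],
  "turn": [
    [0,0,0],
    [0,0,0],
    [0,0,0],
    [0,0,0],
    [0,0,0],
    [0,0,0],
    [0,0,0],
    [0,0,0],
    [0,0,0],
    [0,0,0]
  ],
  "grip": 0
}}

```text
clock: 1.35
tool_pos: [0.4681, -0.1351, 0.2386]
eef_rot: [0.991, 0.136, -0.0, 0.0]
contact_force: [0.7, 0.1, -0.2]
opening: 0.004
finger_force: 0.0
```

{"name": "servo_tool", "arguments": {
  "translation": [
    [0,0,0.01],
    [0,0,0.01],
    [0,0,0.01],
    [0,0,0]
  ],
  "turn": [
    [0,0,0.116],
    [0,0,0.116],
    [0,0,0.116],
    [0,0,0]
  ]
}}

```text
clock: 1.85
tool_pos: [0.4668, -0.1365, 0.208]
eef_rot: [0.999, -0.036, -0.001, 0.0]
contact_force: [-0.5, 0.1, -0.4]
opening: 0.005
finger_force: 0.0
```

```bash
cat >> h.py <<'E'
from scipy.spatial.transform import Rotation as Ro
def goal(p,Rt=None,n=1):
    st=r.get_state(); R=Ro.from_quat(st['eef_rot']); d=R.inv().apply(np.array(p)-st['tool_pos'])
    print('pos',st['tool_pos'].round(4),'tool d',d.round(4),'turn',(R.inv()*Rt).as_rotvec().round(4) if Rt is not None else '', 'F',st['contact_force'].round(2),'t',round(st['clock'],2))
def down(yaw): # tool down, tool x at world yaw
    return Ro.from_euler('z',yaw)*Ro.from_euler('x',np.pi)
E
python3 - <<'E'
from h import *
goal([.468,-.137,.1],down(np.radians(-4.3)))
s=snap('wrist','w1.png'); np.savez('w1.npz',**s); print((-s['R'].T@s['t']).round(3))
E
```

```text
pos [ 0.4668 -0.1365  0.208 ] tool d [0.0015 0.0004 0.108 ] turn [0.0001 0.0021 0.0024] F [-0.52  0.12 -0.44] t 1.85
[ 0.546 -0.141  0.354]
```

View pics/w1.png

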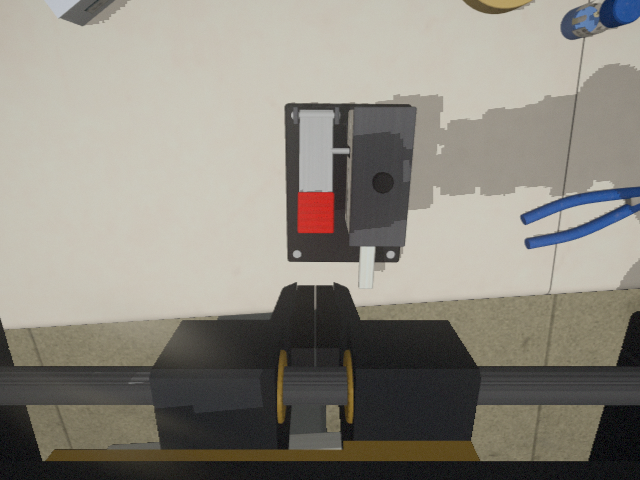

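Wrist view: red pad at (316,213), tongue at (366,267), closed fingertips at (315,287). I'll measure these.

```bash
cat >> h.py <<'E'
def rect(s,mask,z,nm):
    n,l,st,_=cv2.connectedComponentsWithStats(mask.astype(np.uint8)); k=1+np.argmax(st[1:,4])
    v,u=np.nonzero(l==k); P=np.array([world(s,a,b,z)[:2] for a,b in zip(u,v)],np.float32)
    c,wh,a=cv2.minAreaRect(P*1000); print(nm,np.round(c,1),np.round(wh,1),round(a,2),st[k,4])
def box(m,u0,u1,v0,v1):
    o=np.zeros((480,640),bool); o[v0:v1,u0:u1]=m[v0:v1,u0:u1]; return o
E
python3 - <<'E'
from h import *
s=dict(np.load('w1.npz')); W=cloud(s); im=s['img'].astype(int); Z=W[...,2]; g=im.sum(2)/3
red=(im[...,0]>150)&(im[...,1]<60)
rect(s,box(red,290,345,185,240),.058,'pad'); print(W[box(red,290,345,185,240)].mean(0))
m=box((Z>.024)&(Z<.045)&(g>130),354,380,240,292); rect(s,m,.034,'tongue'); v,u=np.nonzero(m); print(u.min(),u.max(),v.min(),v.max())
rect(s,box((Z>.068)&(Z<.088),340,420,100,250),.08,'lid')
rect(s,box((g<70)|(Z>.02),282,400,98,264),.01,'plate')
E
```

```text
pad [ 467.2 -135.3] [28.4 34.2] 85.03 1432
[ 0.4676394  -0.13513561  0.0587244 ]
tongue [ 404.3 -177.7] [14.1 41.4] 85.5 628
358 374 247 288
lid [ 494.  -185.1] [ 43.8 103.4] 85.41 7974
plate [ 475.1 -163.6] [109.5 149.5] 85.83 17470
```

{"name": "servo_tool", "arguments": {
  "translation": [
    [-0.002,-0.0035,0.03],
    [0,0,0.04],
    [0,0,0.04],
    [0,0,0.025],
    [0,0,0.006],
    [0,0,0]
  ],
  "turn": [
    [0,0,0],
    [0,0,0],
    [0,0,0],
    [0,0,0],
    [0,0,0],
    [0,0,0]
  ]
}}

```text
clock: 2.65
tool_pos: [0.466, -0.1332, 0.0681]
eef_rot: [0.999, -0.037, 0.0, -0.0]
contact_force: [0.6, 0.3, 1.5]
opening: 0.001
finger_force: 0.0
```

{"name": "servo_tool", "arguments": {
  "translation": [
    [0,0,0.004],
    [0,0,0.004],
    [-0.001,0,0.004],
    [-0.001,0,0.004],
    [-0.001,0,0.004],
    [-0.001,0,0.004],
    [-0.001,0,0.004],
    [0,0,0.002],
    [0,0,0]
  ],
  "turn": [
    [0,0,0],
    [0,0,0],
    [0,0,0],
    [0,0,0],
    [0,0,0],
    [0,0,0],
    [0,0,0],
    [0,0,0],
    [0,0,0]
  ]
}}

```text
clock: 3.78
tool_pos: [0.46, -0.1328, 0.038]
eef_rot: [0.999, -0.037, -0.001, 0.0]
contact_force: [-1.5, 0.6, 8.0]
opening: 0.005
finger_force: 3.6
```

{"name": "servo_tool", "arguments": {
  "translation": [
    [0,0,0.003],
    [0,0,0.002],
    [0,0,0.001],
    [0,0,0.0],
    [0,0,0]
  ],
  "turn": [
    [0,0,0],
    [0,0,0],
    [0,0,0],
    [0,0,0],
    [0,0,0]
  ]
}}

```text
clock: 4.4
tool_pos: [0.4594, -0.1327, 0.0335]
eef_rot: [0.999, -0.037, -0.001, 0.0]
contact_force: [-3.9, 0.3, 25.0]
opening: 0.005
finger_force: 12.0
```

```bash
python3 - <<'E'
from h import *
s=snap('top'); W=cloud(s); np.savez('t2.npz',**s)
print((W[280:320:3,392:404:2,2]*1000).round())
print(s['img'][290:314:3,397])
E
```

```text
[[ 728.  737.  742.  746.  746.  744.]
 [ 731.  736.  744.  746.  744.  745.]
 [ 735. 1272.  747.  747.  747.  749.]
 [ 734.  740.  748.  749.  748.  748.]
 [ 737.  741.  747.  751.  751.  749.]
 [ 740.  742.  748.  750.  750.  750.]
 [ 739.  745.  751.  748.  751.  750.]
 [ 741.  750.  750.  749.  751.  749.]
 [ 741.  748.  751.  749.  749.  750.]
 [ 741.  748.  747.  749.  749.  750.]
 [ 743.  749.  745.  749.  749.  749.]
 [ 745.  746.  747.  747.  748.  747.]
 [ 745.  746.  747.  745.  746.  747.]
 [ 744.  745.  746.  742.  746.  745.]]
[[79 78 52]
 [81 80 56]
 [81 80 56]
 [83 83 57]
 [84 83 60]
 [82 79 55]
 [78 77 53]
 [79 77 54]]
```

{"name": "servo_tool", "arguments": {
  "translation": [
    [0,0,-0.005],
    [0,0,-0.015],
    [0,0,-0.02],
    [0,0,-0.04],
    [-0.01,0.012,-0.04],
    [-0.015,0.018,-0.02],
    [-0.013,0.019,0],
    [0,0,0]
  ],
  "turn": [
    [0,0,0],
    [0,0,0],
    [0,0,0],
    [0,0,0],
    [0,0,0],
    [0,0,0],
    [0,0,0],
    [0,0,0]
  ],
  "grip": 0.6
}}

```text
clock: 5.45
tool_pos: [0.4179, -0.18, 0.1722]
eef_rot: [0.999, -0.039, -0.0, 0.0]
contact_force: [-0.1, 0.0, -1.2]
opening: 0.601
finger_force: 0.0
```

```bash
python3 - <<'E'
from h import *
goal([.417,-.179,.031],down(np.radians(-4.5)))
s=snap('wrist','w2.png'); np.savez('w2.npz',**s)
E
```

```text
pos [ 0.4179 -0.18    0.1722] tool d [-0.0009 -0.0011  0.1412] turn [0.0008 0.0005 0.0009] F [-0.14  0.05 -1.19] t 5.45
```

View pics/w2.png

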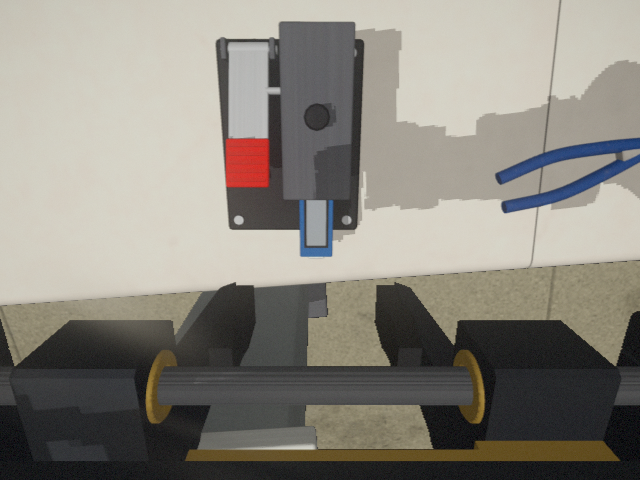

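The carrier is fed: blue plate at about (316,228), front edge at row 256, and centred between the fingers (about column 316). I'll measure its position.

```bash
python3 - <<'E'
from h import *
s=dict(np.load('w2.npz')); im=s['img'].astype(int)
b=(im[...,2]-im[...,0]>50); g=np.zeros_like(b); g[196:260,296:338]=1
m=b&g; m=cv2.morphologyEx(m.astype(np.uint8),cv2.MORPH_CLOSE,np.ones((25,25)))
rect(s,m,.040,'carrier'); 
u=np.nonzero(m[225:250].any(0))[0]; print(u.min(),u.max(),world(s,u.mean(),237,.04),world(s,316,np.nonzero(m.any(1))[0].max()+.5,.04))
E
```

```text
carrier [ 410.2 -178.6] [25.4 46. ] 86.36 1569
300 332 [ 0.40334875 -0.1783019   0.04      ] [ 0.38695527 -0.17704285  0.04      ]
```

{"name": "servo_tool", "arguments": {
  "translation": [
    [-0.002,-0.001,0.03],
    [0,0,0.04],
    [0,0,0.04],
    [0,0,0.02],
    [0,0,0.011],
    [0,0,0]
  ],
  "turn": [
    [0,0,0],
    [0,0,0],
    [0,0,0],
    [0,0,0],
    [0,0,0],
    [0,0,0]
  ]
}}

```text
clock: 6.25
tool_pos: [0.4181, -0.1772, 0.0307]
eef_rot: [0.999, -0.037, -0.001, -0.0]
contact_force: [-0.3, 0.2, 0.0]
opening: 0.604
finger_force: 0.0
```

{"name": "servo_tool", "arguments": {
  "translation": [
    [0,0,0],
    [0,0,0],
    [0,0,0],
    [0,0,0],
    [0,0,0]
  ],
  "turn": [
    [0,0,0],
    [0,0,0],
    [0,0,0],
    [0,0,0],
    [0,0,0]
  ],
  "grip": 0,
  "grip_force": 25
}}

```text
clock: 6.88
tool_pos: [0.418, -0.1787, 0.0318]
eef_rot: [0.999, -0.038, 0.0, 0.0]
contact_force: [0.5, -1.9, 5.8]
opening: 0.29
finger_force: 24.6
```

{"name": "servo_tool", "arguments": {
  "translation": [
    [-0.003,0,0],
    [-0.007,0,0],
    [-0.01,0,0],
    [-0.01,0,0],
    [-0.006,0,0],
    [0,0,-0.01],
    [0,0,-0.03],
    [0,0,-0.04],
    [0,0,-0.03],
    [0,0,0]
  ],
  "turn": [
    [0,0,0],
    [0,0,0],
    [0,0,0],
    [0,0,0],
    [0,0,0],
    [0,0,0],
    [0,0,0],
    [0,0,0],
    [0,0,0],
    [0,0,0]
  ]
}}

```text
clock: 8.12
tool_pos: [0.394, -0.1789, 0.1472]
eef_rot: [0.999, -0.038, -0.004, -0.001]
contact_force: [0.3, -0.8, -0.5]
opening: 0.294
finger_force: 24.5
```

```bash
python3 - <<'E'
from h import *
s=snap('wrist','w3.png'); np.savez('w3.npz',**s)
print(r.get_state()['opening'])
E
```

```text
0.2923282170170142
```

View pics/w3.png

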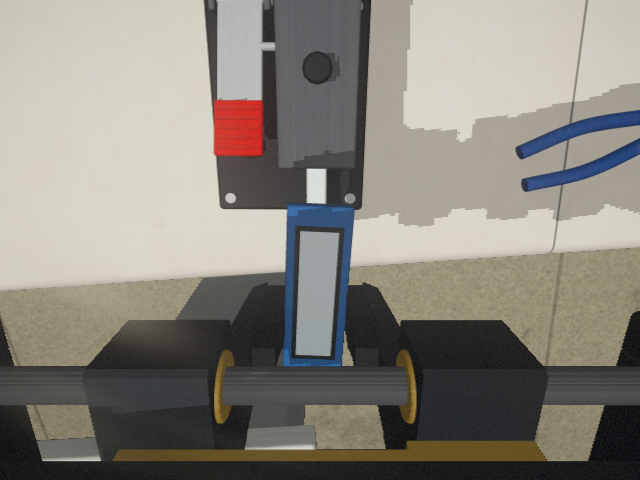

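The carrier is held and out of the mouth, spanning (320,206) to (314,365). I'll measure how it sits in the tool frame from the depth.

```bash
cat >> h.py <<'E'
def carrier(s):
    W=cloud(s); im=s['img'].astype(int); st=r.get_state(); R=Ro.from_quat(st['eef_rot'])
    T=R.inv().apply((W-st['tool_pos']).reshape(-1,3)).reshape(W.shape)
    m=box((abs(T[...,2]+.008)<.015)&(abs(T[...,1])<.02)&(abs(T[...,0])<.07)&(im.sum(2)>150),270,370,190,368)
    m=cv2.morphologyEx(m.astype(np.uint8),cv2.MORPH_OPEN,np.ones((3,3)))>0
    P=T[m]; A=np.c_[P[:,:2],np.ones(len(P))]
    for _ in range(4):
        c=np.linalg.lstsq(A,P[:,2],rcond=None)[0]; e=P[:,2]-A@c; k=abs(e)<.005; P,A=P[k],A[k]
    print('top plane in tool',c.round(4),'x',np.percentile(P[:,0],[.5,99.5]).round(4),'n',len(P))
    for a in np.arange(P[:,0].min(),P[:,0].max(),.008):
        q=P[(P[:,0]>=a)&(P[:,0]<a+.008)]
        if len(q)>20: print(round(a+.004,3),np.percentile(q[:,1],[1,99]).round(4),q[:,1].ptp() if 0 else '')
E
python3 - <<'E'
from h import *
s=dict(np.load('w3.npz')); carrier(s); print(r.get_state()['tool_pos'],r.get_state()['q'].round(3))
E
```

```text
top plane in tool [ 0.0052  0.0047 -0.0095] x [-0.0256  0.046 ] n 9485
-0.023 [-0.0154  0.0099] 
-0.015 [-0.0148  0.0102] 
-0.007 [-0.0141  0.0108] 
0.001 [-0.0142  0.011 ] 
0.009 [-0.0138  0.0115] 
0.017 [-0.0136  0.0118] 
0.025 [-0.013   0.0121] 
0.033 [-0.0128  0.0126] 
0.041 [-0.0123  0.013 ] 
0.049 [-0.0121  0.0105] 
[ 0.39325357 -0.17881046  0.14614249] [ 0.699  0.684 -0.603  2.196  0.819  0.511 -2.191]
```

{"name": "servo_tool", "arguments": {
  "translation": [
    [0,-0.015,-0.02],
    [0,-0.035,-0.03],
    [0,-0.05,-0.02],
    [0,-0.05,0],
    [0,-0.05,0],
    [0,-0.05,0],
    [0,-0.05,0],
    [0,-0.05,0],
    [0,-0.03,0],
    [0,-0.015,0]
  ],
  "turn": [
    [0,0,0],
    [0,0,0],
    [0,0,0],
    [0,0,0],
    [0,0,0],
    [0,0,0],
    [0,0,0],
    [0,0,0],
    [0,0,0],
    [0,0,0]
  ]
}}

```text
clock: 9.43
tool_pos: [0.4224, 0.2172, 0.2155]
eef_rot: [0.999, -0.035, -0.006, -0.001]
contact_force: [-0.3, -0.3, -0.2]
opening: 0.289
finger_force: 24.5
```

{"name": "servo_tool", "arguments": {
  "translation": [
    [0,0,0],
    [0,0,0]
  ],
  "turn": [
    [0,0,0],
    [0,0,0]
  ]
}}

```text
clock: 9.68
tool_pos: [0.4226, 0.2138, 0.2159]
eef_rot: [0.999, -0.037, -0.007, -0.0]
contact_force: [0.0, -0.3, -0.5]
opening: 0.289
finger_force: 24.5
```

```bash
python3 - <<'E'
from h import *
st=r.get_state(); print(st['tool_pos'],Ro.from_quat(st['eef_rot']).as_matrix().round(3).tolist(),st['q'].round(2))
s=snap('wrist','w4.png'); np.savez('w4.npz',**s); t=snap('top'); np.savez('t4.npz',**t)
carrier(s)
E
```

```text
[0.4226457  0.21380099 0.21592613] [[0.997, -0.075, -0.013], [-0.075, -0.997, 0.001], [-0.013, -0.0, -1.0]] [-0.25  0.57 -0.48  2.02  0.4   0.66 -2.64]
top plane in tool [ 0.0075  0.0036 -0.008 ] x [-0.0268  0.0449] n 9412
-0.024 [-0.0154  0.0099] 
-0.016 [-0.0148  0.0102] 
-0.008 [-0.0141  0.0107] 
0.0 [-0.014  0.011] 
0.008 [-0.0138  0.0116] 
0.016 [-0.0136  0.0118] 
0.024 [-0.0131  0.0123] 
0.032 [-0.0128  0.0126] 
0.04 [-0.0123  0.013 ] 
0.048 [-0.0121  0.0104]
```

View pics/w4.png

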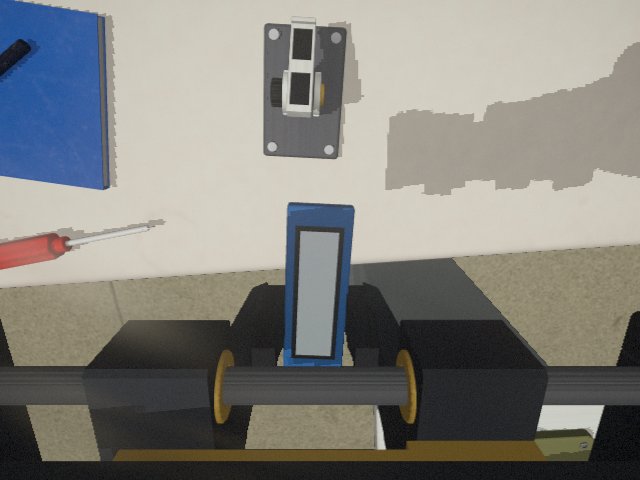

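q7 is at -2.64, close to its limit, so I'll flip the tool half a turn (the carrier is alike end for end). First I'll measure the stage from this view: face at columns 290–317, rows 17–116, with the toe at the top.

```bash
cat > st.py <<'E'
from h import *
for f in('w4','w4'):
    s=dict(np.load(f+'.npz')); W=cloud(s); im=s['img'].astype(int)
    m=box(W[...,2]>.056,284,322,12,120); P0=W[m]; P=P0
    for _ in range(5):
        A=np.c_[P[:,:2],np.ones(len(P))]; c=np.linalg.lstsq(A,P[:,2],rcond=None)[0]
        e=P0[:,2]-np.c_[P0[:,:2],np.ones(len(P0))]@c; P=P0[abs(e)<.005]
    break
n=np.array([-c[0],-c[1],1]);n/=np.linalg.norm(n)
print('plane',c,'tilt',np.arccos(n[2]),'n az',np.degrees(np.arctan2(n[1],n[0])),len(P),P.mean(0))
# project light+film pixels of face to plane by rays
o=-s['R'].T@s['t']; v,u=np.nonzero(m); 
d=np.stack([u,v,np.ones_like(u)],-1)@np.linalg.inv(s['mtx']).T@s['R']
k=(c[2]+c[:2]@o[:2]-o[2])/(d[:,2]-d[:,:2]@c[:2]); Q=o+d*k[:,None]
e=W[m][:,2]-np.c_[W[m][:,:2],np.ones(m.sum())]@c
keep=abs(e)<.007; Q=Q[keep]; 
pp,wh,a=cv2.minAreaRect((Q[:,:2]*1000).astype(np.float32)); print('rect xy',pp,wh,a)
# coords in face
az=np.radians(-6.5) 
xs=-np.array([np.cos(az),np.sin(az),0]); xs-=n*(xs@n); xs/=np.linalg.norm(xs); ys=np.cross(n,xs)
q0=Q.mean(0); X=(Q-q0)@xs; Y=(Q-q0)@ys; print('q0',q0,'X',np.percentile(X,[0,.5,99.5,100]).round(4),'Y',np.percentile(Y,[1,99]).round(4))
for b in np.arange(-.036,.036,.006):
    y=Y[(X>=b)&(X<b+.006)]
    if len(y)>10: print(round(b+.003,3),np.percentile(y,[2,98]).round(4),round(y.max()-y.min(),4))
print(im[10:122:3,303].mean(1).round(), )
# plate
g=im.sum(2)/3
rect(s,box((g<100)|(W[...,2]>.02),258,350,12,164),.01,'plate')
print((W[8:30:2,296:312:3,2]*1000).round().astype(int).tolist())
E
python3 st.py
```

```text
plane [-0.45774114  0.05950406  0.30057661] tilt 0.43245236486398164 n az -7.406630912653686 2398 [0.53120126 0.21766635 0.07037597]
rect xy (531.7970581054688, 217.55567932128906) (17.979795455932617, 68.0207290649414) 82.78775787353516
q0 [0.5308007  0.2177009  0.07056138] X [-0.0387 -0.0381  0.0356  0.0364] Y [-0.0089  0.0089]
-0.033 [-0.008   0.0088] 0.0175
-0.027 [-0.008   0.0088] 0.0174
-0.021 [-0.0082  0.009 ] 0.0175
-0.015 [-0.0082  0.0091] 0.0179
-0.009 [-0.0085  0.0087] 0.0174
-0.003 [-0.0083  0.0089] 0.0179
0.003 [-0.0087  0.0084] 0.0178
0.009 [-0.0085  0.0086] 0.0178
0.015 [-0.0089  0.0086] 0.0178
0.021 [-0.0087  0.0083] 0.0177
0.027 [-0.0092  0.0084] 0.0178
0.033 [-0.0089  0.008 ] 0.0176
[197. 199. 198. 200. 142. 200. 164.  56.  55.  57.  58.  55.  58.  55.
  56.  60.  54. 204. 205. 204. 204.  76.  54.  57.  54.  59.  57.  62.
  55.  57.  54.  60. 206. 206. 153. 150. 102. 102.]
plate [517.1 217.9] [ 68.6 115.2] 83.27 5861
[[0, -2, 2, 0, 0, 1], [0, -2, -1, -1, 0, 0], [0, 0, 0, 1, 0, 1], [0, 0, 0, 1, 1, 0], [1, 2, 0, 1, -1, 1], [57, 57, 58, 58, 57, 58], [59, 58, 58, 58, 57, 57], [57, 56, 58, 58, 56, 56], [56, 55, 55, 56, 56, 56], [55, 56, 57, 56, 56, 57], [57, 57, 56, 57, 58, 57]]
```

{"name": "servo_tool", "arguments": {
  "translation": [
    [0.01,0,-0.01],
    [0.01,0,-0.01]
  ],
  "turn": [
    [0,0,0.1],
    [0,0,0.1]
  ]
}}

```text
clock: 10.02
tool_pos: [0.4434, 0.2114, 0.2366]
eef_rot: [0.99, -0.139, -0.006, -0.001]
contact_force: [0.2, -0.0, -0.3]
opening: 0.29
finger_force: 24.5
```

```bash
cat >> h.py <<'E'
def seatpose(seat=(.5249,.2168,.0733),tilt=.435,az=-7.2,cy=.048,c=(.0085,.0004,-.003),off=(0.0015,0,0)):
    a=np.radians(az); n=np.array([np.sin(tilt)*np.cos(a),np.sin(tilt)*np.sin(a),np.cos(tilt)])
    xs=np.array([-np.cos(tilt)*np.cos(a),-np.cos(tilt)*np.sin(a),np.sin(tilt)]); ys=np.cross(n,xs)
    S=np.c_[xs,ys,n]; C=np.c_[[np.cos(cy),np.sin(cy),0],[np.sin(cy),-np.cos(cy),0],[0,0,-1]]
    R=S@C.T; return np.array(seat)+S@np.array(off)-R@np.array(c), Ro.from_matrix(R)
E
python3 - <<'E'
from h import *
print(r.get_state()['q'].round(3))
p,R=seatpose(off=(.0015,0,.06)); print(p,R.as_matrix().round(3)); goal(p,R)
E
```

```text
[-0.321  0.535 -0.327  1.949  0.241  0.703 -2.642]
[0.55503852 0.21300099 0.12203776] [[-0.905  0.082 -0.418]
 [ 0.066  0.996  0.053]
 [ 0.421  0.02  -0.907]]
pos [0.4434 0.2114 0.2366] tool d [ 0.1084 -0.0323  0.1132] turn [-0.6193  0.0351  2.8791] F [ 0.19 -0.02 -0.32] t 10.03
```

{"name": "servo_tool", "arguments": {
  "translation": [
    [0,0,0],
    [0,0,0],
    [0,0,0]
  ],
  "turn": [
    [0,0,0.15],
    [0,0,0.18],
    [0,0,0.18]
  ]
}}

```text
clock: 10.4
tool_pos: [0.4433, 0.2115, 0.2368]
eef_rot: [0.923, -0.386, -0.006, 0.0]
contact_force: [-0.8, 0.1, -1.1]
opening: 0.289
finger_force: 24.5
```

```bash
python3 - <<'E'
from h import *
print(r.get_state()['q'].round(3))
p,R=seatpose(off=(.0015,0,.06)); goal(p,R)
E
```

```text
[-0.707  0.538  0.272  1.97  -0.237  0.673 -2.647]
pos [0.4433 0.2115 0.2368] tool d [ 0.0787 -0.0812  0.1134] turn [-0.5195  0.169   2.3826] F [-0.76  0.08 -1.08] t 10.4
```

{"name": "servo_tool", "arguments": {
  "translation": [
    [0,0,0],
    [0,0,0],
    [0,0,0],
    [0,0,0],
    [0,0,0],
    [0,0,0],
    [0,0,0],
    [0,0,0],
    [0,0,0],
    [0,0,0]
  ],
  "turn": [
    [0,0,-0.18],
    [0,0,-0.18],
    [0,0,-0.18],
    [0,0,-0.18],
    [0,0,-0.18],
    [0,0,-0.18],
    [0,0,-0.18],
    [0,0,-0.18],
    [0,0,-0.18],
    [0,0,-0.18]
  ]
}}

```text
clock: 11.65
tool_pos: [0.4432, 0.2114, 0.2365]
eef_rot: [0.873, 0.488, -0.004, -0.004]
contact_force: [0.5, -0.2, -0.7]
opening: 0.288
finger_force: 24.5
```

```bash
python3 - <<'E'
from h import *
print(r.get_state()['q'].round(3))
p,R=seatpose(off=(.0015,0,.06)); goal(p,R)
E
```

```text
[-0.348  0.532 -0.286  1.952  0.211  0.695 -1.311]
pos [0.4432 0.2114 0.2365] tool d [0.0602 0.0958 0.1131] turn [ 0.419   0.2824 -2.008 ] F [ 0.55 -0.16 -0.72] t 11.65
```

{"name": "servo_tool", "arguments": {
  "translation": [
    [0,0,0],
    [0,0,0],
    [0,0,0],
    [0,0,0],
    [0,0,0],
    [0,0,0],
    [0,0,0],
    [0,0,0],
    [0,0,0],
    [0,0,0]
  ],
  "turn": [
    [0,0,-0.18],
    [0,0,-0.18],
    [0,0,-0.18],
    [0,0,-0.18],
    [0,0,-0.18],
    [0,0,-0.18],
    [0,0,-0.18],
    [0,0,-0.18],
    [0,0,-0.18],
    [0,0,-0.18]
  ]
}}

```text
clock: 12.9
tool_pos: [0.4434, 0.2113, 0.2364]
eef_rot: [0.16, 0.987, 0.0, -0.006]
contact_force: [-0.4, -0.2, 0.5]
opening: 0.291
finger_force: 24.5
```

```bash
python3 - <<'E'
from h import *
print(r.get_state()['q'].round(3))
p,R=seatpose(off=(.0015,0,.06)); goal(p,R)
E
```

```text
[-0.028  0.627 -0.818  1.936  0.594  0.846  0.084]
pos [0.4434 0.2113 0.2364] tool d [-0.1068  0.037   0.1131] turn [ 0.0327  0.4229 -0.24  ] F [-0.36 -0.19  0.48] t 12.9
```

{"name": "servo_tool", "arguments": {
  "translation": [
    [-0.03,0.01,0],
    [-0.04,0.014,0],
    [-0.037,0.013,0],
    [0,0,0],
    [0,0,0],
    [0,0,0],
    [0,0,0],
    [0,0,0]
  ],
  "turn": [
    [0,0,0],
    [0,0,0],
    [0,0,0],
    [0.008,0.106,-0.06],
    [0.008,0.106,-0.06],
    [0.008,0.106,-0.06],
    [0.008,0.106,-0.06],
    [0,0,0]
  ]
}}

```text
clock: 13.9
tool_pos: [0.5576, 0.2117, 0.233]
eef_rot: [0.042, 0.975, 0.02, -0.216]
contact_force: [0.1, 0.6, -0.9]
opening: 0.294
finger_force: 24.5
```

```bash
python3 - <<'E'
from h import *
print(r.get_state()['q'].round(3))
p,R=seatpose(off=(.0015,0,.04)); goal(p,R)
s=snap('wrist'); np.savez('w5.npz',**s); carrier(s)
E
```

```text
[ 0.044  0.995 -0.915  1.246  0.409  1.506  0.687]
pos [0.5576 0.2117 0.233 ] tool d [-0.0446 -0.0012  0.1217] turn [ 0.0038 -0.0019 -0.0082] F [ 0.06  0.64 -0.87] t 13.9
top plane in tool [ 0.0065  0.0032 -0.0074] x [-0.0259  0.046 ] n 9435
-0.023 [-0.0131  0.0122] 
-0.015 [-0.0125  0.0125] 
-0.007 [-0.0118  0.0128] 
0.001 [-0.0119  0.0131] 
0.009 [-0.0114  0.014 ] 
0.017 [-0.0112  0.0142] 
0.025 [-0.011   0.0145] 
0.033 [-0.0104  0.015 ] 
0.041 [-0.01    0.0154] 
0.049 [-0.0096  0.0143]
```

{"name": "servo_tool", "arguments": {
  "translation": [
    [-0.015,0,0.02],
    [-0.02,-0.001,0.04],
    [-0.01,0,0.04],
    [0,0,0.022],
    [0,0,0]
  ],
  "turn": [
    [0,0,-0.008],
    [0,0,0],
    [0,0,0],
    [0,0,0],
    [0,0,0]
  ]
}}

```text
clock: 14.58
tool_pos: [0.5439, 0.2155, 0.1038]
eef_rot: [0.035, 0.975, 0.019, -0.217]
contact_force: [0.2, -0.6, -0.3]
opening: 0.29
finger_force: 24.5
```

```bash
python3 - <<'E'
from h import *
p,R=seatpose(off=(.0015,0,.02)); goal(p,R)
a=snap('wrist'); np.savez('w6.npz',**a); b=snap('side'); np.savez('s6.npz',**b)
K,Rm,t=b['mtx'],b['R'],b['t']; q=K@(Rm@np.array([.525,.217,.09])+t); u,v=(q[:2]/q[2]).astype(int); print(u,v)
c=cv2.resize(b['img'][v-45:v+45,u-50:u+50],(500,450),interpolation=cv2.INTER_CUBIC)
w=cv2.resize(a['img'],(600,450))[:,150:450]
cv2.imwrite('pics/m6.png',np.hstack([w,c])[:,:,::-1])
E
```

```text
pos [0.5439 0.2155 0.1038] tool d [-0.0026 -0.0013  0.0187] turn [ 0.     -0.0038  0.0058] F [ 0.24 -0.6  -0.27] t 14.57
306 211
```

View pics/m6.png

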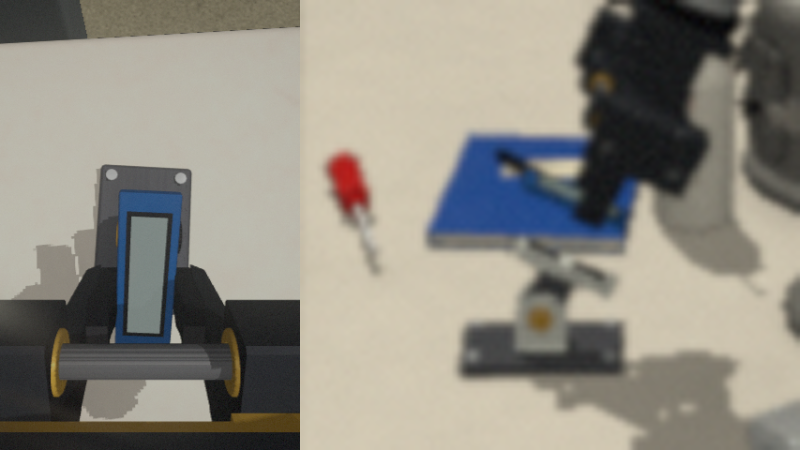

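Wrist view (left): the carrier is over the stage and roughly on the plate's centre line, with the plate bolts at (111,174) and (181,178). Side view: the tilt looks parallel to the face. I'll check the lateral offset from the bolts in the same camera.

```bash
python3 - <<'E'
from h import *
s=dict(np.load('w6.npz')); im=s['img'].astype(np.uint8); g=im.mean(2)
# bolts in full image: x=(150+px)/600*640, y=row*480/450
B=[]
for px,py in((111,174),(181,178)):
    u,v=int((150+px)*640/600),int(py*480/450); w=g[v-9:v+10,u-9:u+10]; m=w>150
    yy,xx=np.nonzero(m); B.append(world(s,u-9+xx.mean(),v-9+yy.mean(),.011)); print(u-9+xx.mean(),v-9+yy.mean(),m.sum())
B=np.array(B); print('bolts',B.round(4)); d=B[1]-B[0]; print('yaw',np.degrees(np.arctan2(d[1],d[0]))-90, np.linalg.norm(d)); mid=B.mean(0)
# carrier centreline: fit top plane, cast
W=cloud(s); hs=im.astype(int); m=box(hs[...,2]-hs[...,0]>40,270,370,195,366); m=cv2.morphologyEx(m.astype(np.uint8),cv2.MORPH_CLOSE,np.ones((31,31)))>0
P=W[m]; c=np.linalg.lstsq(np.c_[P[:,:2],np.ones(len(P))],P[:,2],rcond=None)[0]
e=P[:,2]-np.c_[P[:,:2],np.ones(len(P))]@c; P=P[abs(e)<.005]
n=np.array([-c[0],-c[1],1]);n/=np.linalg.norm(n); print('carrier tilt',np.arccos(n[2]),'az',np.degrees(np.arctan2(n[1],n[0])))
cc,wh,a=cv2.minAreaRect((P[:,:2]*1000).astype(np.float32)); print(cc,wh,a)
a=np.radians(-7.2); ys=np.array([np.sin(a),-np.cos(a)]) # stage y (xs cross): perpendicular
print('lateral carrier rel stage line (mm, along perp)',ys@(np.array(cc)-mid[:2]*1000), 'mid',mid)
st=r.get_state(); R=Ro.from_quat(st['eef_rot']); print('tool z',R.apply([0,0,1]).round(3),'tool y.ys',R.apply([0,1,0]).round(3))
E
```

```text
278.66315789473686 185.67368421052632 95
352.6458333333333 189.55208333333334 96
bolts [[0.4651 0.1997 0.011 ]
 [0.4716 0.2519 0.011 ]]
yaw -7.14768299353176 0.052554444125358174
carrier tilt 0.42965950333611913 az -3.289910856890216
(536.6482543945312, 217.89874267578125) (25.89434051513672, 67.34735107421875) 83.26136016845703
lateral carrier rel stage line (mm, along perp) -0.7227053182433064 mid [0.46832688 0.22580129 0.011     ]
tool z [-0.417  0.056 -0.907] tool y.ys [0.079 0.997 0.026]
```

{"name": "servo_tool", "arguments": {
  "translation": [
    [-0.001,-0.0008,0.01],
    [0,0,0.012],
    [0,0,0.008],
    [0,0,0.004],
    [0,0,0]
  ],
  "turn": [
    [0,0,0],
    [0,0,0],
    [0,0,0],
    [0,0,0],
    [0,0,0]
  ]
}}

```text
clock: 15.3
tool_pos: [0.5323, 0.2175, 0.0742]
eef_rot: [0.036, 0.976, 0.021, -0.216]
contact_force: [-0.1, 0.3, -1.3]
opening: 0.29
finger_force: 24.5
```

```bash
python3 - <<'E'
from h import *
p,R=seatpose(off=(.0015,0,0))
for i in range(4):
    goal(p,R); snap('side')
E
```

```text
pos [0.5323 0.2175 0.0742] tool d [-0.0007 -0.0017  0.0069] turn [ 0.0031 -0.0013  0.005 ] F [-0.09  0.27 -1.32] t 15.3
pos [0.5326 0.2176 0.0745] tool d [-0.0006 -0.0018  0.0072] turn [ 0.0034 -0.0008  0.0048] F [-0.48 -0.25 -0.17] t 15.35
pos [0.5328 0.2177 0.0746] tool d [-0.0005 -0.0019  0.0074] turn [ 0.0037 -0.0005  0.0047] F [ 0.04 -0.23  0.45] t 15.4
pos [0.5328 0.2177 0.0747] tool d [-0.0005 -0.0019  0.0075] turn [ 0.0037 -0.0004  0.0048] F [ 0.11 -0.62 -1.  ] t 15.45
```

{"name": "servo_tool", "arguments": {
  "translation": [
    [0,0,0.003],
    [0,0,0.002],
    [0,0,0.001],
    [0,0,0.001],
    [0,0,0]
  ],
  "turn": [
    [0,0,0],
    [0,0,0],
    [0,0,0],
    [0,0,0],
    [0,0,0]
  ]
}}

```text
clock: 16.12
tool_pos: [0.5299, 0.2178, 0.0689]
eef_rot: [0.036, 0.976, 0.021, -0.215]
contact_force: [0.5, -2.3, 4.9]
opening: 0.287
finger_force: 24.5
```

{"name": "servo_tool", "arguments": {
  "translation": [
    [0,0,0.0005],
    [0,0,0.0005],
    [0,0,0]
  ],
  "turn": [
    [0,0,0],
    [0,0,0],
    [0,0,0]
  ]
}}

```text
clock: 16.5
tool_pos: [0.5299, 0.2179, 0.0688]
eef_rot: [0.036, 0.976, 0.021, -0.215]
contact_force: [1.8, -2.7, 9.8]
opening: 0.291
finger_force: 24.5
```

```bash
python3 - <<'E'
from h import *
p,R=seatpose(off=(.0,0,0)); goal(p,R); st=r.get_state(); print('F tool',Ro.from_quat(st['eef_rot']).inv().apply(st['contact_force']),'M',st['moment'])
a=snap('wrist'); np.savez('w7.npz',**a); b=snap('side'); np.savez('s7.npz',**b); carrier(a)
c=cv2.resize(b['img'][190:250,280:335],(412,450),interpolation=cv2.INTER_CUBIC)
w=a['img'][160:400,220:420]; w=cv2.resize(w,(375,450))
cv2.imwrite('pics/m7.png',np.hstack([w,c])[:,:,::-1])
E
```

```text
pos [0.5299 0.2179 0.0688] tool d [-0.0021 -0.0018  0.0009] turn [0.0037 0.0003 0.0043] F [ 1.78 -2.7   9.85] t 16.5
F tool [ 2.36640716 -2.30180596 -9.82353351] M [-0.43047936  0.10625717  0.27679985]
top plane in tool [-0.0118  0.006  -0.008 ] x [-0.0249  0.0473] n 8871
-0.022 [-0.0123  0.013 ] 
-0.014 [-0.0117  0.0133] 
-0.006 [-0.011   0.0135] 
0.002 [-0.0108  0.0138] 
0.01 [-0.0107  0.0143] 
0.018 [-0.0104  0.0149] 
0.026 [-0.0102  0.0152] 
0.034 [-0.0097  0.0157] 
0.042 [-0.0094  0.016 ] 
0.05 [-0.009   0.0154]
```

View pics/m7.png

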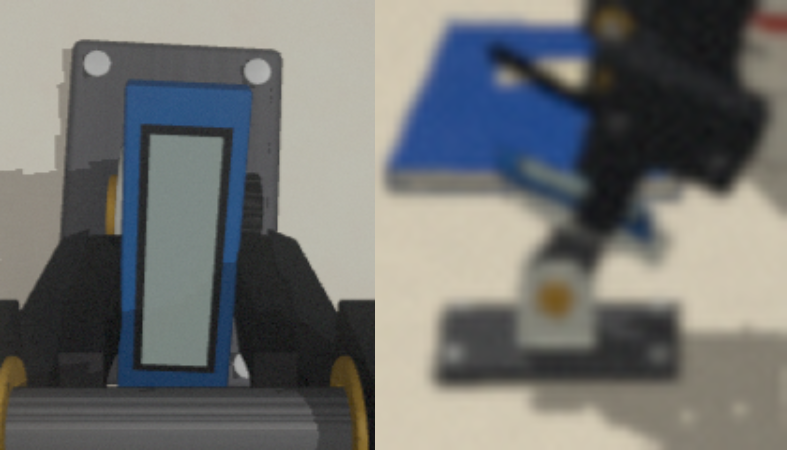

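The carrier rests on the face: its pitch shifted by 0.018 rad towards the low end, and it isn't on the ledge. I'll recheck the lateral and along-slope position in the same camera.

```bash
cat > lat.py <<'E'
from h import *
import sys
def lat(s):
    im=s['img'].astype(np.uint8); g=im.mean(2)
    m=box(g>150,222,275,165,205)|0
    def bolt(u0,u1):
        W=box((g>150),u0,u1,182,206); n,l,stt,ce=cv2.connectedComponentsWithStats(W.astype(np.uint8)); k=1+np.argmax(stt[1:,4]); return ce[k],stt[k,4]
    b=[bolt(262,283),bolt(345,370)]; print(b)
    B=np.array([world(s,*x[0],.011) for x in b]); d=B[1]-B[0]; print('yaw',np.degrees(np.arctan2(d[1],d[0]))-90,np.linalg.norm(d)); mid=B.mean(0)
    W=cloud(s); hs=im.astype(int); m=box(hs[...,2]-hs[...,0]>40,270,370,195,366); m=cv2.morphologyEx(m.astype(np.uint8),cv2.MORPH_CLOSE,np.ones((31,31)))>0
    P=W[m]
    for _ in range(3):
        c=np.linalg.lstsq(np.c_[P[:,:2],np.ones(len(P))],P[:,2],rcond=None)[0]; e=P[:,2]-np.c_[P[:,:2],np.ones(len(P))]@c; P=P[abs(e)<.005]
    n=np.array([-c[0],-c[1],1]);n/=np.linalg.norm(n); print('carrier tilt',np.arccos(n[2]),'az',np.degrees(np.arctan2(n[1],n[0])))
    cc,wh,a=cv2.minAreaRect((P[:,:2]*1000).astype(np.float32)); print(np.round(cc,1),np.round(wh,1),round(a-90,2))
    q=P-mid; a=np.radians(-7.2); X=-(q[:,:2]@[np.cos(a),np.sin(a)]); print('lat mm',np.array([np.sin(a),-np.cos(a)])@(np.array(cc)-mid[:2]*1000),'upper end horiz rel bolts',np.percentile(X,99.7).round(4),'z there',P[X>np.percentile(X,99)].mean(0)[2].round(4))
lat(dict(np.load(sys.argv[1])))
E
python3 lat.py w7.npz; python3 lat.py w6.npz 2>&1|tail -3
```

```text
[(array([271.26086957, 193.26811594]), np.int32(138)), (array([357.03787879, 197.62121212]), np.int32(132))]
yaw -7.2052031280575335 0.05248366840932343
carrier tilt 0.4487641997583549 az -6.551681968327557
[522.9 220.1] [25.9 67.4] -7.25
lat mm -1.4541849093643893 upper end horiz rel bolts -0.0216 z there 0.0931
carrier tilt 0.43211848399133324 az -6.93978712800865
[536.6 217.9] [25.9 67.3] -6.74
lat mm 4.100919253007739 upper end horiz rel bolts -0.0339 z there 0.1275
```

```bash
python3 - <<'E'
from h import *
s=dict(np.load('w4.npz')); g=s['img'].mean(2)
B=[]
for u,v in((272,147),(329,150),(336,38),(274,34)):
    w=g[v-7:v+8,u-7:u+8]; yy,xx=np.nonzero(w>145); B.append(world(s,u-7+xx.mean(),v-7+yy.mean(),.011)); print(len(xx))
B=np.array(B); print(B.round(4)); print('centre',B.mean(0),'near mid',B[:2].mean(0))
a=np.radians(-7.2); X=lambda p:-(p[:2]@[np.cos(a),np.sin(a)]); L=lambda p:p[:2]@[np.sin(a),-np.cos(a)]
f=np.array([.5308,.2177]); hi=f-.036*np.array([.9,-.1137])
print('face lat rel bolts',L(f-B.mean(0)[:2]),'hi end X rel near bolts',X(hi-B[:2].mean(0)[:2]))
s=dict(np.load('w7.npz')); im=s['img'].astype(int); W=cloud(s)
# upper end of carrier top edge
m=box(im[...,2]-im[...,0]>40,285,350,190,235); v,u=np.nonzero(m); print('first row',v.min(),np.bincount(v)[v.min():v.min()+8])
E
```

```text
71
72
4
89
[[0.4718 0.2516 0.011 ]
 [0.4652 0.1998 0.011 ]
 [0.5591 0.1875 0.011 ]
 [0.5634 0.24   0.011 ]]
centre [0.51486589 0.21972754 0.011     ] near mid [0.46848737 0.22569895 0.011     ]
face lat rel bolts 1.4476783410616457e-05 hi end X rel near bolts -0.030166276022735493
first row 203 [17 39 57 63 63 63 63 63]
```

```bash
python3 - <<'E'
from h import *
s=dict(np.load('w7.npz')); im=s['img'].astype(int)
print(im[198:216,315:318].mean(1).round().tolist())
a=np.radians(-7.2); c=np.array([-.45774114,.05950406,.30057661]) # face plane from w4
o=-s['R'].T@s['t']
def onplane(u,v,h):
    d=s['R'].T@np.linalg.solve(s['mtx'],[u,v,1.]); z0=c[2]+h/.907
    k=(z0+c[:2]@o[:2]-o[2])/(d[2]-d[:2]@c[:2]); return o+d*k
n=np.array([.418,-.053,.907]); seat=np.array([.4984,.2218,.0857])-.029*np.array([-.9,.1137,.4215]); xs=np.array([-.9,.1137,.4215])
for v,h in((202.5,0),(204.5,0),(205.5,.006),(207.5,.006),(209.5,.006)): p=onplane(316,v,h); print(v,h,p.round(4),'carrier x (mm)',1000*((p-seat)@xs)-38)
E
```

```text
[[87.0, 86.0, 87.0], [87.0, 87.0, 88.0], [85.0, 84.0, 86.0], [85.0, 85.0, 87.0], [85.0, 86.0, 87.0], [64.0, 74.0, 88.0], [48.0, 67.0, 96.0], [45.0, 67.0, 98.0], [44.0, 70.0, 105.0], [50.0, 88.0, 132.0], [50.0, 87.0, 133.0], [47.0, 84.0, 130.0], [48.0, 86.0, 130.0], [48.0, 85.0, 130.0], [50.0, 86.0, 131.0], [50.0, 86.0, 131.0], [47.0, 85.0, 129.0], [45.0, 83.0, 128.0]]
202.5 0 [0.4884 0.2227 0.0903] carrier x (mm) 2.0315669435922104
204.5 0 [0.4891 0.2226 0.0899] carrier x (mm) 1.2244948017116357
205.5 0.006 [0.4907 0.2223 0.0958] carrier x (mm) 2.297346341603813
207.5 0.006 [0.4914 0.2223 0.0955] carrier x (mm) 1.5200913001301402
209.5 0.006 [0.4921 0.2222 0.0952] carrier x (mm) 0.7402077425457065
```

{"name": "servo_tool", "arguments": {
  "translation": [
    [0,0,-0.002],
    [0,0,-0.002],
    [-0.001,-0.0013,0],
    [0,0,0.0015],
    [0,0,0.001],
    [0,0,0.001],
    [0,0,0.0005],
    [0,0,0]
  ],
  "turn": [
    [0,0,0],
    [0,0,0],
    [0,0,0],
    [0,0,0],
    [0,0,0],
    [0,0,0],
    [0,0,0],
    [0,0,0]
  ]
}}

```text
clock: 17.6
tool_pos: [0.5309, 0.2163, 0.0682]
eef_rot: [0.036, 0.976, 0.021, -0.215]
contact_force: [2.1, -3.1, 9.2]
opening: 0.287
finger_force: 24.5
```

```bash
python3 - <<'E'
from h import *
for i in range(3):
    st=r.get_state(); print('F tool',Ro.from_quat(st['eef_rot']).inv().apply(st['contact_force']).round(2),st['finger_force'],st['opening']); 
    a=snap('wrist')
np.savez('w8.npz',**a); im=a['img'].astype(int); print(im[198:216,316].tolist())
E
python3 lat.py w8.npz
```

```text
F tool [ 1.74 -2.65 -9.39] 24.513960778713226 0.2873083435353037
F tool [ 1.93 -2.47 -9.52] 24.51412707567215 0.29092618056007336
F tool [ 1.51 -2.62 -9.63] 24.5139741897583 0.2951050177748923
[[85, 86, 87], [89, 88, 89], [87, 86, 88], [87, 84, 88], [83, 81, 83], [66, 76, 89], [43, 66, 95], [43, 67, 98], [42, 70, 105], [51, 88, 134], [50, 86, 132], [50, 87, 131], [45, 86, 131], [50, 86, 131], [47, 83, 129], [47, 84, 130], [48, 88, 131], [49, 87, 130]]
[(array([273.5       , 191.21428571]), np.int32(140)), (array([359.32835821, 195.75373134]), np.int32(134))]
yaw -7.334226112583693 0.05243456714108623
carrier tilt 0.44878520316595794 az -6.858713449756602
[523.8 218.6] [25.9 67.5] -7.09
lat mm -0.15267683460468603 upper end horiz rel bolts -0.0227 z there 0.0925
```

```bash
python3 -c "
from h import *
print(r.finish_job())"
```

```text
the job is handed in; nothing more can be done
None
```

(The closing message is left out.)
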